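# Size an unmarked go/no-go pin in the hole gauge

## Task

Find the size of the unmarked stepped pin that stands alone in the single wooden block: hold it by its grip and try it nose down in the gauge plate, in the largest hole first, then step down hole by hole. A hole is too large if the pin's thicker upper step goes in too; stop at the first hole where the thin step passes cleanly and the upper step truly rests on the plate, and leave the pin standing upright there, released. Push gently, never force or drop it; leave the two pins in the longer block and the other things on the bench where they are.

Things in the scene. Friction and masses are not known exactly. Their poses are not given: they have to be found in the camera images.
- gauge: The hole gauge: a bare steel plate 56 x 170 mm and 8 mm thick, carried like a low bridge on two grey end cheeks with flanged feet (212 mm long over all), open underneath; fixed. Origin: centre of its underside, on the bench; z up; the plate's top is 50 mm higher. Four round through holes lie in a row along its y axis, the largest at the +y end, each 4 mm smaller than the one before.
- hole_22 (a point): Centre of the mouth of the gauge's 22 mm hole, level with the plate's top face (y = 52 mm on the gauge), axes as the gauge's. The hole goes straight through the 8 mm plate; below the plate 42 mm are free.
- hole_18 (a point): Centre of the mouth of the gauge's 18 mm hole, level with the plate's top face (y = 14 mm on the gauge), axes as the gauge's. The hole goes straight through the 8 mm plate; below the plate 42 mm are free.
- hole_14 (a point): Centre of the mouth of the gauge's 14 mm hole, level with the plate's top face (y = -20 mm on the gauge), axes as the gauge's. The hole goes straight through the 8 mm plate; below the plate 42 mm are free.
- hole_10 (a point): Centre of the mouth of the gauge's 10 mm hole, level with the plate's top face (y = -52 mm on the gauge), axes as the gauge's. The hole goes straight through the 8 mm plate; below the plate 42 mm are free.
- single_block_top (a point): Centre of the top face of the small square wooden block (52 x 52 mm, 34 mm high, fixed) with one 23 mm socket in its middle. The pin to be sized stands in this one.
- double_block_top (a point): Centre of the top face of the longer wooden block (52 x 108 mm, 34 mm high, fixed) with two such sockets, 27 mm either side of this point along the block's y axis. The two pins for later stand in it.
- pin_a: One of three stepped plug pins (go/no-go), alike from outside: go step 17, 13 or 9 mm thick, which is which is unknown; any may stand in the single block. From the nose up: go step 20 mm long with a 1.5 mm bevel on the nose, no-go step 6 mm long and 3 mm thicker, collar 32 mm across and 3 mm thick, dark grooved round grip 22 mm across and 37 mm long. 0.08 to 0.17 kg. Origin: centre of the nose; z up the pin.
- pin_a_grip (a point): Where to hold pin_a: on the axis of its grip, 26 mm above the collar's underside (which rests on the block at the start), 14 mm below the grip's top, 52 mm above the nose.
- pin_a_step (a point): Centre of the lower edge of pin_a's no-go step, on the axis, 20 mm above the nose, 32 mm below the grip point. In the right hole the go step has 1 mm to spare and this edge sits on the plate's top, the collar 6 mm above it. In a larger hole the no-go step goes in too (with 2 mm to spare or more), down to the collar, unless its edge merely catches on the rim off-centre.
- pin_b: One of three stepped plug pins (go/no-go), alike from outside: go step 17, 13 or 9 mm thick, which is which is unknown; any may stand in the single block. From the nose up: go step 20 mm long with a 1.5 mm bevel on the nose, no-go step 6 mm long and 3 mm thicker, collar 32 mm across and 3 mm thick, dark grooved round grip 22 mm across and 37 mm long. 0.08 to 0.17 kg. Origin: centre of the nose; z up the pin.
- pin_b_grip (a point): Where to hold pin_b: on the axis of its grip, 26 mm above the collar's underside (which rests on the block at the start), 14 mm below the grip's top, 52 mm above the nose.
- pin_b_step (a point): Centre of the lower edge of pin_b's no-go step, on the axis, 20 mm above the nose, 32 mm below the grip point. In the right hole the go step has 1 mm to spare and this edge sits on the plate's top, the collar 6 mm above it. In a larger hole the no-go step goes in too (with 2 mm to spare or more), down to the collar, unless its edge merely catches on the rim off-centre.
- pin_c: One of three stepped plug pins (go/no-go), alike from outside: go step 17, 13 or 9 mm thick, which is which is unknown; any may stand in the single block. From the nose up: go step 20 mm long with a 1.5 mm bevel on the nose, no-go step 6 mm long and 3 mm thicker, collar 32 mm across and 3 mm thick, dark grooved round grip 22 mm across and 37 mm long. 0.08 to 0.17 kg. Origin: centre of the nose; z up the pin.
- pin_c_grip (a point): Where to hold pin_c: on the axis of its grip, 26 mm above the collar's underside (which rests on the block at the start), 14 mm below the grip's top, 52 mm above the nose.
- pin_c_step (a point): Centre of the lower edge of pin_c's no-go step, on the axis, 20 mm above the nose, 32 mm below the grip point. In the right hole the go step has 1 mm to spare and this edge sits on the plate's top, the collar 6 mm above it. In a larger hole the no-go step goes in too (with 2 mm to spare or more), down to the collar, unless its edge merely catches on the rim off-centre.
- tip_tin: Bystander: open dark round tin, 51 mm across, 38 mm high. Origin: under its middle, on the bench.
- black_marker: Bystander: black marker pen lying down, 136 mm long, 17 mm thick. Origin: under its middle, on the bench.
- flat_driver: Bystander: flat screwdriver with red handle lying down, 170 mm long. Origin: under its middle, on the bench.
- side_cutter: Bystander: side cutters with blue handles lying down, 123 mm long. Origin: under its middle, on the bench.
- solder_reel: Bystander: small reel of solder standing on its flange, 55 mm across, 30 mm high. Origin: under its middle, on the bench.
Things that resemble listed ones, but are neither listed nor needed, are in the scene too. Leave any blue look-alike of the pin_b alone.

How it is judged:
On the way:
1. the pin has been tried in the largest hole and found too thin for that hole: its no-go step has gone at least 2 mm below the plate's top (((horizontal distance between pin_a_step and hole_22 below 0.004 m and z of pin_a_step in the frame of hole_22 below -0.002 m) or (horizontal distance between pin_b_step and hole_22 below 0.004 m and z of pin_b_step in the frame of hole_22 below -0.002 m) or (horizontal distance between pin_c_step and hole_22 below 0.004 m and z of pin_c_step in the frame of hole_22 below -0.002 m))).
At the end, for the whole second after the job is handed in: The single block's pin stands on the lower edge of its no-go step (level with the plate's top within 2 mm, centred within 1.3 mm) in the 18, 14 or 10 mm hole, whichever stops that step; upright within 0.06 rad, released, at rest. The other two pins stand in the longer block (((((horizontal distance between pin_a_step and hole_18 below 0.0013 m and z of pin_a_step in the frame of hole_18 between -0.002 and 0.002 m) or (horizontal distance between pin_a_step and hole_14 below 0.0013 m and z of pin_a_step in the frame of hole_14 between -0.002 and 0.002 m) or (horizontal distance between pin_a_step and hole_10 below 0.0013 m and z of pin_a_step in the frame of hole_10 between -0.002 and 0.002 m)) and linear speed of pin_a below 0.01 m/s and horizontal distance between each of pin_b_grip, pin_c_grip and double_block_top below 0.045 m) or (((horizontal distance between pin_b_step and hole_18 below 0.0013 m and z of pin_b_step in the frame of hole_18 between -0.002 and 0.002 m) or (horizontal distance between pin_b_step and hole_14 below 0.0013 m and z of pin_b_step in the frame of hole_14 between -0.002 and 0.002 m) or (horizontal distance between pin_b_step and hole_10 below 0.0013 m and z of pin_b_step in the frame of hole_10 between -0.002 and 0.002 m)) and linear speed of pin_b below 0.01 m/s and horizontal distance between each of pin_a_grip, pin_c_grip and double_block_top below 0.045 m) or (((horizontal distance between pin_c_step and hole_18 below 0.0013 m and z of pin_c_step in the frame of hole_18 between -0.002 and 0.002 m) or (horizontal distance between pin_c_step and hole_14 below 0.0013 m and z of pin_c_step in the frame of hole_14 between -0.002 and 0.002 m) or (horizontal distance between pin_c_step and hole_10 below 0.0013 m and z of pin_c_step in the frame of hole_10 between -0.002 and 0.002 m)) and linear speed of pin_c below 0.01 m/s and horizontal distance between each of pin_a_grip, pin_b_grip and double_block_top below 0.045 m)) and angle between each of pin_a_grip, pin_b_grip, pin_c_grip's own z axis and vertical below 0.06 rad and contact force between the fingers and pin_a below 0.1 N and contact force between the fingers and pin_b below 0.1 N and contact force between the fingers and pin_c below 0.1 N); the robot touches nothing.
It fails at once if a pin is forced: pressed on the gauge with more than 30 N (contact force between any of pin_a, pin_b, pin_c and gauge above 30 N).
It fails at once if a pin is let fall into a hole: it moves faster than 0.45 m/s (a free fall of 10 mm) within 6 mm of a hole's axis with its no-go step less than 22 mm above the plate ((horizontal distance between pin_a_step and hole_22 below 0.006 m and z of pin_a_step in the frame of hole_22 below 0.022 m and linear speed of pin_a above 0.45 m/s) or (horizontal distance between pin_a_step and hole_18 below 0.006 m and z of pin_a_step in the frame of hole_18 below 0.022 m and linear speed of pin_a above 0.45 m/s) or (horizontal distance between pin_a_step and hole_14 below 0.006 m and z of pin_a_step in the frame of hole_14 below 0.022 m and linear speed of pin_a above 0.45 m/s) or (horizontal distance between pin_a_step and hole_10 below 0.006 m and z of pin_a_step in the frame of hole_10 below 0.022 m and linear speed of pin_a above 0.45 m/s) or (horizontal distance between pin_b_step and hole_22 below 0.006 m and z of pin_b_step in the frame of hole_22 below 0.022 m and linear speed of pin_b above 0.45 m/s) or (horizontal distance between pin_b_step and hole_18 below 0.006 m and z of pin_b_step in the frame of hole_18 below 0.022 m and linear speed of pin_b above 0.45 m/s) or (horizontal distance between pin_b_step and hole_14 below 0.006 m and z of pin_b_step in the frame of hole_14 below 0.022 m and linear speed of pin_b above 0.45 m/s) or (horizontal distance between pin_b_step and hole_10 below 0.006 m and z of pin_b_step in the frame of hole_10 below 0.022 m and linear speed of pin_b above 0.45 m/s) or (horizontal distance between pin_c_step and hole_22 below 0.006 m and z of pin_c_step in the frame of hole_22 below 0.022 m and linear speed of pin_c above 0.45 m/s) or (horizontal distance between pin_c_step and hole_18 below 0.006 m and z of pin_c_step in the frame of hole_18 below 0.022 m and linear speed of pin_c above 0.45 m/s) or (horizontal distance between pin_c_step and hole_14 below 0.006 m and z of pin_c_step in the frame of hole_14 below 0.022 m and linear speed of pin_c above 0.45 m/s) or (horizontal distance between pin_c_step and hole_10 below 0.006 m and z of pin_c_step in the frame of hole_10 below 0.022 m and linear speed of pin_c above 0.45 m/s)).
It fails at once if a bystander is moved by more than 30 mm (distance of any of tip_tin, black_marker, flat_driver, side_cutter, solder_reel from where it was at the start of the episode above 0.03 m).
It also fails if it takes over 58 s, if anything falls off the work surface, if the arm or the gripper's body presses on something with over 40 N, if the wrist force passes 120 N, or if a joint passes its speed limit or range.

## Robot

A 7-joint arm with a two-finger parallel gripper is mounted at the origin on a cart in front of the work surface, level with it; the furniture and walls round the work are solid. World frame = base frame: x ahead of the robot, y to its left, z up, the work surface at z = 0. Lengths are in m, angles in rad, forces in N, time in s.
With the tool pointing down it reaches from about 0.4 to 0.9 m from the base axis. Payload 5.6 kg.
Tool frame: the origin (TCP) lies at the very end of the fingers, on their centre line; the grasp point (between the pads) lies 19 mm behind it (pinch_z is the z of the grasp point in the tool frame, in m); z points along the fingers, x is the direction in which the jaws open and shut, and the axes are right-handed (so a half turn about z gives the same grasp; the last joint's range is limited). The gripper opens to 92 mm and grips with 3 to 60 N. Pads are 20 mm wide; open, the fingers measure 128 mm over their backs; the gripper's body (75 mm by 189 mm) begins 69 mm behind the grasp point.
Start: joints at [-1.197, 0.468, -0.012, 1.603, 0.006, 1.071, -0.056], TCP at [0.263, 0.594, 0.215] pointing down, gripper open.
Joint ranges: [-2.53, 2.53], [-0.31, 2.02], [-1.57, 1.55], [0.28, 2.44], [-1.29, 4.43], [0.15, 1.84], [-2.92, 2.92]. Speed limits (rad/s): [2.57, 2.57, 3.14, 3.14, 3.14, 3.14, 3.14].

## Interface

Orientations are given as a unit quaternion [x, y, z, w].
In Python, from plant import observe, capture, camera_info, sign_off, pinch_z gives the robot as it stands.
- The arm moves only by the tool move_arm, never from a script. Its argument "steps" is one flat list of numbers, 7 for each row, row after row: the turn, a rotation vector about the tool's x, y, z in rad, then the shift along the tool's x, y, z in cm, then the closure, from 0 (fully open) to 1 (shut). In form: [rx, ry, rz, dx, dy, dz, claw, rx, ry, rz, dx, dy, dz, claw, ...]. A call has 1 to 12 rows; each row is the pose to reach, as a shift and turn from the pose commanded when the call began, along the tool's axes at that moment; what a row does not reach only later rows make up. A row lasts 1/10 s, in which the tool goes at most 50 mm and 8.59 degrees, less where a joint would pass 70% of its speed; a pose out of reach is approached as far as the arm can. A call with a gripper value outside its range is refused whole. The fingers move at their own pace and stop on an object; "squeeze" is the grip in N (left out, the last holds). Time passes only in rows, so rows that repeat a pose let the fingers close. It gives the time, the measured TCP pose, the force and the opening at its end, in the units of the state.
- observe(): the state, without advancing time (a new reading comes with each control period).
- capture(name): name is "side" or "top" or "wrist"; returns the picture (480x640x3 uint8, red, green, blue); there is no depth.
- camera_info(name): a dict with "mtx" (3x3 intrinsics, pixels), "rvec" (rotation vector, rad) and "tvec" (3), from world to camera coordinates, as OpenCV has them; the wrist camera has in their place "hand_eye" (4x4, takes a point from camera to tool coordinates, whose origin is the TCP and whose axes are the tool frame's). Camera axes: x right, y down, z forward; pixel columns grow to the right and rows downward; lengths in m; the calibration is good to about 2 mm. A picture is of the moment at which its call begins: read the wrist's pose just before it. camera_info takes no time and is no camera call.
- sign_off(): hands the job in, once; it reports no verdict.
The state is a dict: "t": time; "joint_pos": joint angles; "qvel": joint speeds; "joint_efforts": joint torques, N m; "tool_pos": TCP position; "eef_rot": TCP orientation; "force": force on the tool from outside, world axes, zero at the start; "wrist_torque": the same for the moment, N m; "width": opening from 0.0 (shut) to 1.0 (fully open).
Only numpy, scipy, OpenCV 4.12 (cv2) and the standard library are available. Lean on these libraries where they do the work, as an engineer would, in place of code of your own. Each camera call takes 0.05 s, during which the arm holds its last target.

## Working session

There is one attempt and no reset: what is moved stays moved. The work goes in short steps, Python scripts to look and compute and a tool call to move; the robot and the scene stay as the last step left them, time stands still between calls to the robot, and variables do not carry over. Pictures are saved under pics/ and viewed, and the job is handed in when it is done.

Besides the shell and the picture viewer there is one more tool, called in YAML: its name, and indented under it one key for each argument. move_arm: Moves the arm, as the interface text tells. Its arguments: {"type":"object","properties":{"steps":{"type":"array"},"squeeze":{"type":"number"}},"required":["steps"]}

```bash
mkdir -p pics; ls; python3 - <<'E'
from plant import *
import cv2
for n in ("side","top","wrist"):
    cv2.imwrite(f"pics/{n}0.png",capture(n)[:,:,::-1]); i=camera_info(n); print(n,i)
print(observe(),pinch_z)
E
```

```text
pics
side {'mtx': array([[534.77846736,   0.        , 319.43416948],
       [  0.        , 534.77846736, 243.70269041],
       [  0.        ,   0.        ,   1.        ]]), 'rvec': array([ 1.94380065e+00, -3.16754456e-02, -6.33517236e-04]), 'tvec': array([-0.52473288,  0.02839401,  1.36158671])}
top {'mtx': array([[602.24758708,   0.        , 324.10872755],
       [  0.        , 602.24758708, 232.26888096],
       [  0.        ,   0.        ,   1.        ]]), 'rvec': array([ 2.12919098, -2.15305234,  0.16060634]), 'tvec': array([-0.08271423,  0.51069784,  1.32186896])}
wrist {'mtx': array([[421.53909131,   0.        , 314.58466924],
       [  0.        , 421.53909131, 246.66013603],
       [  0.        ,   0.        ,   1.        ]]), 'hand_eye': array([[ 9.99999935e-01,  1.29363131e-04,  3.35076447e-04,
        -1.63577576e-04],
       [-2.21015978e-04,  9.56985813e-01,  2.90134633e-01,
        -8.26833410e-02],
       [-2.83130682e-04, -2.90134688e-01,  9.56985780e-01,
        -1.70242329e-01],
       [ 0.00000000e+00,  0.00000000e+00,  0.00000000e+00,
         1.00000000e+00]])}
{'t': 0.15, 'joint_pos': array([-1.19699167,  0.46819401, -0.01158925,  1.60337473,  0.00598667,
        1.07142469, -0.05631775]), 'qvel': array([ 1.02530776e-04, -3.15599953e-03, -8.42370814e-05, -1.25822409e-03,
        2.01934880e-05,  1.10228859e-03,  3.37704762e-04]), 'joint_efforts': array([-3.44641103e-04, -5.20949471e+01, -1.30993448e-02, -2.43970782e+01,
       -5.67107135e-02,  1.53739925e-02,  1.19559500e-04]), 'tool_pos': array([0.26303071, 0.59392202, 0.21386222]), 'eef_rot': array([ 8.38132724e-01,  5.45465920e-01, -5.44214449e-04,  4.13054500e-04]), 'force': array([-1.08655101, -0.82711448,  0.13164027]), 'wrist_torque': array([0.01493454, 0.03278914, 0.06041663]), 'width': 1.0031314906241173} -0.0187
```

View pics/top0.png

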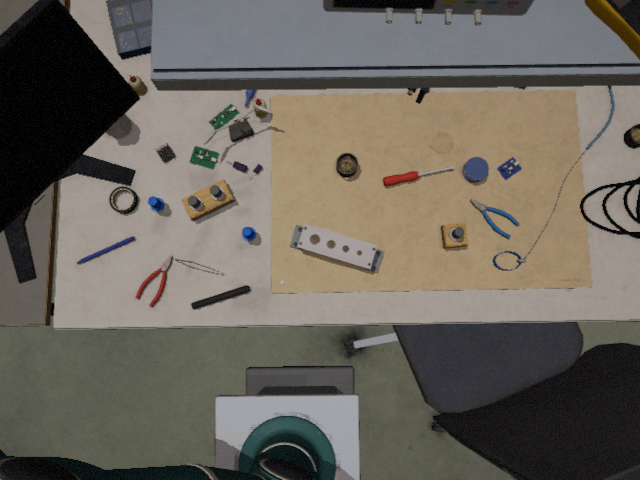

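View pics/side0.png

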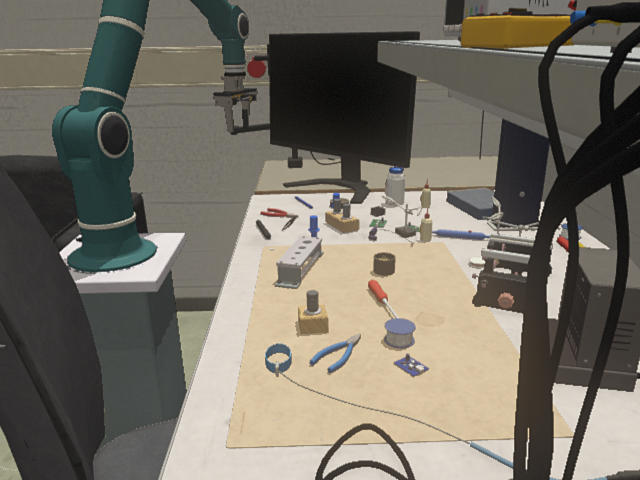

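View pics/wrist0.png

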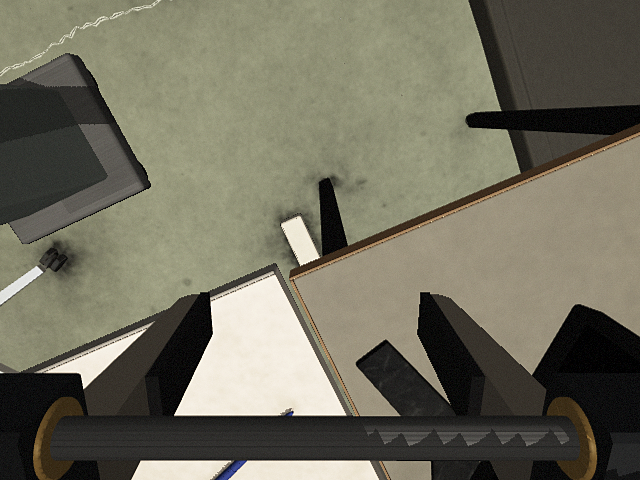

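The top view shows the gauge at about (337,248) with its largest hole to the left. The single block is at (455,236) and its pin top near (458,232). The long block is at (208,200), with blue look-alikes at (156,203) and (249,233). Next I'll measure these.

```bash
cat > h.py <<'E'
import numpy as np, cv2
from scipy.spatial.transform import Rotation as R
from plant import *
def cam(n, st=None):
    i=camera_info(n); K=np.array(i['mtx'])
    if 'rvec' in i:
        Rm=cv2.Rodrigues(np.array(i['rvec']))[0]; t=np.array(i['tvec'])
    else:
        st=st or observe(); H=np.eye(4); H[:3,:3]=R.from_quat(st['eef_rot']).as_matrix(); H[:3,3]=st['tool_pos']
        C=np.linalg.inv(H@np.array(i['hand_eye'])); Rm=C[:3,:3]; t=C[:3,3]
    return K,Rm,t
def ray(c,uv):
    K,Rm,t=c; d=Rm.T@np.linalg.solve(K,[uv[0],uv[1],1.]); return -Rm.T@t,d
def toz(c,uv,z):
    o,d=ray(c,uv); return o+d*(z-o[2])/d[2]
def proj(c,p):
    K,Rm,t=c; q=K@(Rm@np.asarray(p)+t); return q[:2]/q[2]
def tool(target,st=None):
    """world displacement target-TCP in tool axes (cm)"""
    st=st or observe(); return R.from_quat(st['eef_rot']).inv().apply(np.asarray(target)-st['tool_pos'])*100
E
python3 - <<'E'
from h import *
im=cv2.imread('pics/top0.png'); c=cam('top')
cv2.imwrite('pics/g0.png',cv2.resize(im[205:285,270:490],None,fx=3.6,fy=3.6,interpolation=cv2.INTER_CUBIC))
print('gauge ends',[toz(c,p,0).round(3) for p in [(292,237),(383,262)]])
for p in [(315,240),(330,244),(346,247),(360,251)]: print(toz(c,p,.05).round(4))
print('block',toz(c,(455,236),.034).round(4),'pin',toz(c,(458,231),.074).round(4))
s=cam('side')
a=toz(c,(458,231),.074); print(proj(s,a))
E
```

```text
gauge ends [array([ 0.505, -0.014,  0.   ]), array([ 0.445, -0.223,  0.   ])]
[ 0.4908 -0.0679  0.05  ]
[ 0.4814 -0.1013  0.05  ]
[ 0.4742 -0.1369  0.05  ]
[ 0.4649 -0.168   0.05  ]
block [ 0.4986 -0.3846  0.034 ] pin [ 0.5038 -0.3829  0.074 ]
[311.91175557 291.26251412]
```

View pics/g0.png

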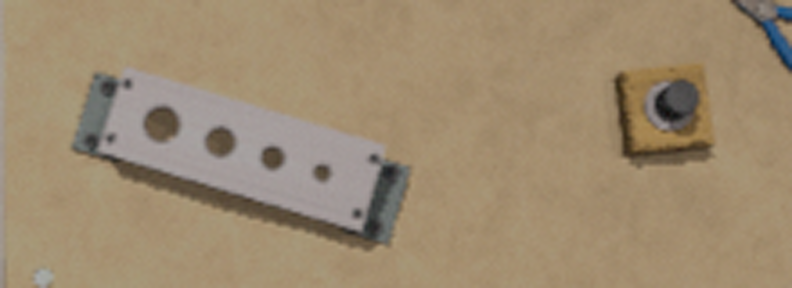

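```bash
python3 - <<'E'
from h import *
c=cam('top');s=cam('side')
for p in [(.263,.594,.2),(.263,.594,.4),(.40,.35,.2),(.40,.35,.4),(.5,.35,.4),(.5,.1,.4),(.5,-.05,.3)]: print(p,proj(c,p).round(),proj(s,p).round())
for z in (0.05,.2,.45): print(z,toz(c,(0,240),z).round(3),toz(c,(140,100),z).round(3), toz(c,(35,0),z).round(3))
print(tool([.45,.2,.25]),tool([.47,-.13,.30]))
E
```

```text
(0.263, 0.594, 0.2) [-28. 350.] [239. 134.]
(0.263, 0.594, 0.4) [-100.  355.] [235.  73.]
(0.4, 0.35, 0.2) [102. 277.] [275. 147.]
(0.4, 0.35, 0.4) [ 57. 268.] [271.  78.]
(0.5, 0.35, 0.4) [ 60. 208.] [306.  77.]
(0.5, 0.1, 0.4) [210. 206.] [306.  85.]
(0.5, -0.05, 0.3) [303. 216.] [307. 136.]
0.05 [0.499 0.638 0.05 ] [0.823 0.335 0.05 ] [1.076 0.595 0.05 ]
0.2 [0.477 0.556 0.2  ] [0.765 0.288 0.2  ] [0.989 0.518 0.2  ]
0.45 [0.44  0.419 0.45 ] [0.668 0.208 0.45 ] [0.845 0.389 0.45 ]
[-28.45198889  33.04704406  -3.57174383] [-57.82232911  48.23903586  -8.53022147]
```

```bash
python3 - <<'E'
from h import *
for p in [(.22,.45,.25),(.37,.28,.28),(.46,.1,.3),(.48,-.05,.3)]: print(p,tool(p).round(1))
E
```

```text
(0.22, 0.45, 0.25) [-14.9   1.9  -3.6]
(0.37, 0.28, 0.28) [-24.4  22.5  -6.6]
(0.46, 0.1, 0.3) [-37.2  38.   -8.6]
(0.48, -0.05, 0.3) [-50.1  45.9  -8.5]
```

move_arm:
  steps: [0,0,0,-5,0.5,-1,0,0,0,0,-10,1,-2,0,0,0,0,-15,2,-3.5,0,0,0,0,-16.5,5.5,-4,0,0,0,0.1,-18,9,-4.5,0,0,0,0.2,-19.5,12.5,-5,0,0,0,0.3,-21,16,-5.5,0,0,0,0.4,-22.5,19,-6,0,0,0,0.5,-24.5,22.5,-6.6,0,0,0,0.62,-27.5,26,-7,0,0,0,0.75,-30.5,30,-7.5,0,0,0,0.87,-33.5,33.5,-8,0]

```text
t: 1.35
tool_pos: [0.4345, 0.1504, 0.2948]
eef_rot: [0.99, 0.139, 0.0, -0.0]
force: [0.4, 1.1, 0.9]
width: 1.0
```

```bash
python3 - <<'E'
from h import *
print(tool([.485,-.095,.22]))
E
```

```text
[-1.89605363 24.97841731  7.48177915]
```

move_arm:
  steps: [0,0,0.14,-0.3,4.5,1.2,0,0,0,0.28,-0.7,9,2.5,0,0,0,0.42,-1,13.5,4,0,0,0,0.532,-1.4,18,5.5,0,0,0,0.532,-1.7,22,6.5,0,0,0,0.532,-1.9,25,7.5,0,0,0,0.532,-1.9,25,7.5,0,0,0,0.532,-1.9,25,7.5,0]

```text
t: 2.15
tool_pos: [0.4853, -0.093, 0.2192]
eef_rot: [0.992, -0.124, -0.001, 0.0]
force: [-0.0, -0.2, 0.1]
width: 1.0
```

```bash
python3 - <<'E'
from h import *
st=observe(); print(st['tool_pos'],st['eef_rot'],abs(st['qvel']).max())
im=capture('wrist')[:,:,::-1]; cv2.imwrite('pics/w1.png',im)
E
```

```text
[ 0.48528517 -0.09301755  0.21923113] [ 9.92234020e-01 -1.24383858e-01 -5.51729575e-04  2.86494610e-05] 0.027381034341949943
```

View pics/w1.png

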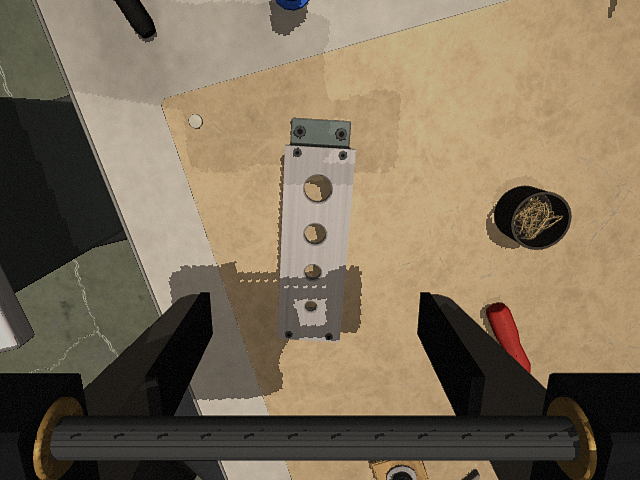

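```bash
python3 - <<'E'
from h import *
im=cv2.imread('pics/w1.png')
cv2.imwrite('pics/w1z.png',cv2.resize(im[160:320,280:355],None,fx=5,fy=3.7,interpolation=cv2.INTER_CUBIC))
g=cv2.cvtColor(im,cv2.COLOR_BGR2GRAY); 
for (u,v) in [(318,188),(315,233)]: print(g[v,u-20:u+21], g[v-20:v+21,u])
E
```

```text
[177 173 174 177 173 117 106 151 156 153 154 157 153 155 154 154 161 160
 152 159 160 177  78  76  74  69  78  75  71  79  75  72  76  76 110 182
 181 176 178 176 171] [157 166 160 157 154 171  99  89  86  94  90  90  95  72  73  76  72  74
  62 158 160 159 159 158 154 157 156 151 147 159 149 160 138  48 104 136
 187 184 180 180 179]
[176 174 170 169 171 173 175 180 121 104 162 152 161 156 154 150 153 147
 150 156 164  74  75  72  76  78  73  71  75  73  70 119 159 176 177 171
 176 172 176 177 169] [178 176 179 179 178 176 177 181 185 175 109  70  71  72  77  74  71  69
 157 166 164 156 157 158 161 168  86  63  86  67  47  87 137 171 176 180
 177 173 175 173 169]
```

View pics/w1z.png

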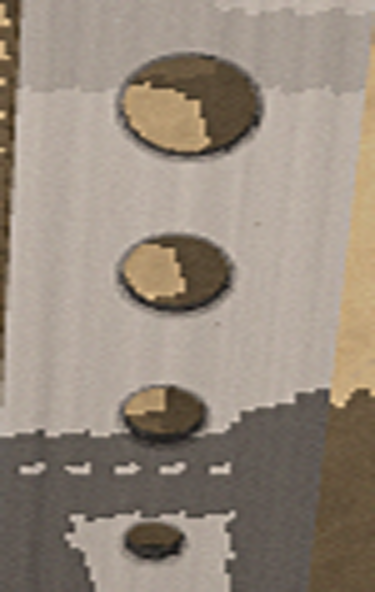

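```bash
cat >> h.py <<'E'
def holes(im,c,zs=.05):
    """hole centres by saturation/dark mask"""
    hsv=cv2.cvtColor(im,cv2.COLOR_BGR2HSV); m=((hsv[...,1]>60)|(hsv[...,2]<62)).astype(np.uint8)*255
    cs,_=cv2.findContours(m,cv2.RETR_LIST,cv2.CHAIN_APPROX_NONE); out=[]
    for k in cs:
        if not 40<cv2.contourArea(k)<20000: continue
        P=np.array([toz(c,p[0],zs)[:2] for p in k]).astype(np.float32)
        (x,y),r=cv2.minEnclosingCircle(P*1000); el=cv2.fitEllipse(P*1000)
        if 4<r<14 and abs(el[1][0]/el[1][1]-1)<.35: out.append((x,y,2*r,np.array(el[0]).round(1),np.array(el[1]).round(1),k[:,0].mean(0).round()))
    return out,m
E
python3 - <<'E'
from h import *
im=cv2.imread('pics/w1.png')
import numpy as np
st={'tool_pos':np.array([ 0.48528517,-0.09301755,0.21923113]),'eef_rot':np.array([ 9.92234020e-01,-1.24383858e-01,-5.51729575e-04,2.86494610e-05])}
c=cam('wrist',st)
o,m=holes(im,c)
for x in o: print(x)
E
```

```text
(462.61004638671875, -164.7261505126953, 10.082798957824707, array([ 462.6, -164.6]), array([8.5, 9.4]), array([311., 306.]))
(472.0279541015625, -134.7003936767578, 14.58942985534668, array([ 472.1, -134.4]), array([12.9, 13.4]), array([312., 272.]))
(482.7763977050781, -101.93651580810547, 17.744482040405273, array([ 482.6, -101.9]), array([16.8, 17.1]), array([315., 233.]))
(494.3382873535156, -65.9312515258789, 22.528064727783203, array([494.2, -65.8]), array([20.8, 21.2]), array([318., 188.]))
(415.237548828125, 8.183820724487305, 11.401525497436523, array([415.3,   8.1]), array([10.7, 10.9]), array([195., 121.]))
```

```bash
python3 - <<'E'
from h import *
print(tool([.50,-.40,.20]))
E
```

```text
[ 8.94452992 29.50276447  1.93544932]
```

move_arm:
  steps: [0,0,0,1.4,4.5,0.3,0,0,0,0,2.7,9,0.6,0,0,0,0,4.1,13.5,0.9,0,0,0,0,5.5,18,1.2,0,0,0,0,6.8,22.5,1.5,0,0,0,0,8,26.5,1.8,0,0,0,0,9,29.5,1.9,0,0,0,0,9,29.5,1.9,0,0,0,0,9,29.5,1.9,0]

```text
t: 3.1
tool_pos: [0.5011, -0.3996, 0.2004]
eef_rot: [0.992, -0.123, -0.0, -0.001]
force: [-0.8, 0.7, 0.6]
width: 1.0
```

```bash
python3 - <<'E'
from h import *
st=observe(); print(st['tool_pos'],st['eef_rot'],abs(st['qvel']).max())
im=capture('wrist')[:,:,::-1]; cv2.imwrite('pics/w2.png',im)
import pickle; pickle.dump(st,open('w2.pkl','wb'))
E
```

```text
[ 0.50110822 -0.39957082  0.20038083] [ 9.92384722e-01 -1.23175186e-01 -6.85062457e-05 -6.57525078e-04] 0.029359255822906667
```

View pics/w2.png

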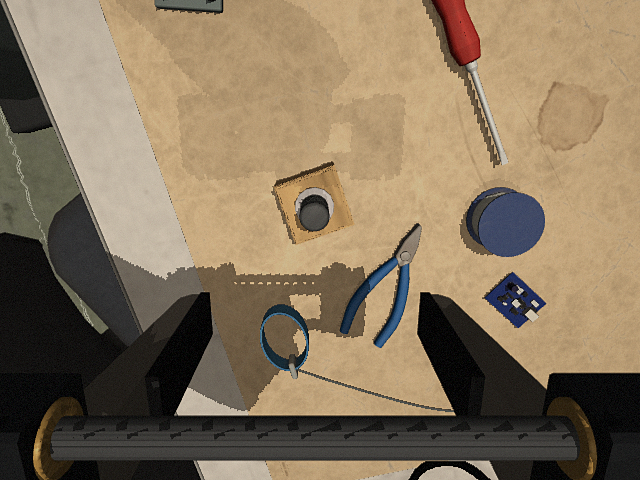

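```bash
python3 - <<'E'
from h import *
import pickle
st=pickle.load(open('w2.pkl','rb')); c=cam('wrist',st); im=cv2.imread('pics/w2.png')
cv2.imwrite('pics/w2z.png',cv2.resize(im[150:255,260:365],None,fx=5.5,fy=5.5,interpolation=cv2.INTER_CUBIC))
roi=np.zeros(im.shape[:2],np.uint8); roi[185:240,285:345]=255
hsv=cv2.cvtColor(im,cv2.COLOR_BGR2HSV)
m=((hsv[...,2]<95)&(hsv[...,1]<60)&(roi>0)).astype(np.uint8)*255
k=max(cv2.findContours(m,cv2.RETR_EXTERNAL,cv2.CHAIN_APPROX_NONE)[0],key=cv2.contourArea)
print(cv2.boundingRect(k),cv2.contourArea(k))
m2=((hsv[...,2]>110)&(hsv[...,1]<40)&(roi>0)).astype(np.uint8)*255
k2=max(cv2.findContours(m2,cv2.RETR_EXTERNAL,cv2.CHAIN_APPROX_NONE)[0],key=cv2.contourArea);print(cv2.boundingRect(k2))
P=np.array([toz(c,p[0],.037)[:2]*1000 for p in k2]).astype(np.float32); print(cv2.minEnclosingCircle(P))
for uv in [(314,213)]: print(toz(c,uv,.074))
E
```

```text
(299, 195, 31, 36) 829.0
(295, 187, 39, 30)
((503.8878173828125, -384.5275573730469), 15.53944206237793)
[ 0.50462223 -0.3821445   0.074     ]
```

View pics/w2z.png

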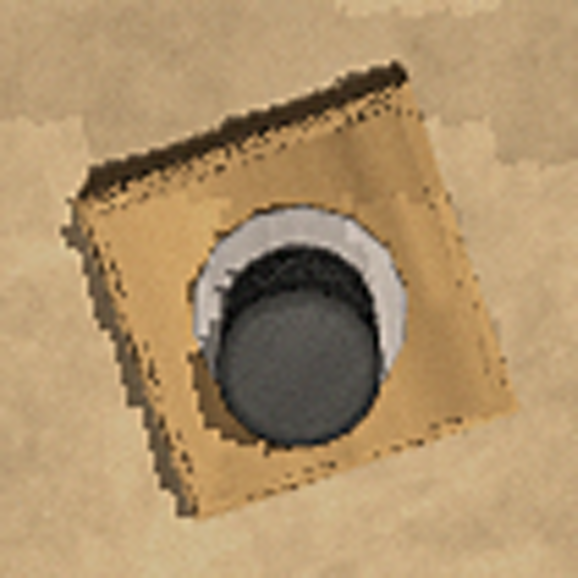

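```bash
python3 - <<'E'
from h import *
import pickle
st=pickle.load(open('w2.pkl','rb')); c=cam('wrist',st)
print(toz(c,(314.9,216.5),.074),toz(c,(314.5,206.7),.037),toz(c,(314.9-14.8,216.5),.074)-toz(c,(314.9+14.8,216.5),.074))
print(tool([.504,-.3845,.041]),tool([.504,-.3845,.11]))
E
```

```text
[ 0.50462184 -0.38479358  0.074     ] [ 0.5042634  -0.38498208  0.037     ] [-0.02065738  0.0052025   0.        ]
[-0.0971973  -1.40559132 15.95050178] [-0.09805341 -1.4179624   9.05051293]
```

move_arm:
  steps: [0,0,0,0,-1.0,3,0.3,0,0,0,-0.1,-1.4,6,0.4,0,0,0,-0.1,-1.4,9,0.4,0,0,0,-0.1,-1.4,9,0.4,0,0,0,-0.1,-1.4,9,0.4]
  squeeze: 20

```text
t: 3.65
tool_pos: [0.5038, -0.3856, 0.1113]
eef_rot: [0.992, -0.123, 0.0, -0.0]
force: [0.6, -0.4, 0.2]
width: 0.601
```

```bash
python3 - <<'E'
from h import *
st=observe(); print(st['tool_pos'],st['eef_rot'],st['width'])
print(tool([.5045,-.385,.041]))
im=capture('wrist')[:,:,::-1]; cv2.imwrite('pics/w3.png',im)
E
```

```text
[ 0.50384201 -0.38562363  0.11126992] [ 9.92456400e-01 -1.22597558e-01  1.07446592e-04 -3.49664281e-04] 0.6014765371958087
[ 0.04774904 -0.07143799  7.0270513 ]
```

View pics/w3.png

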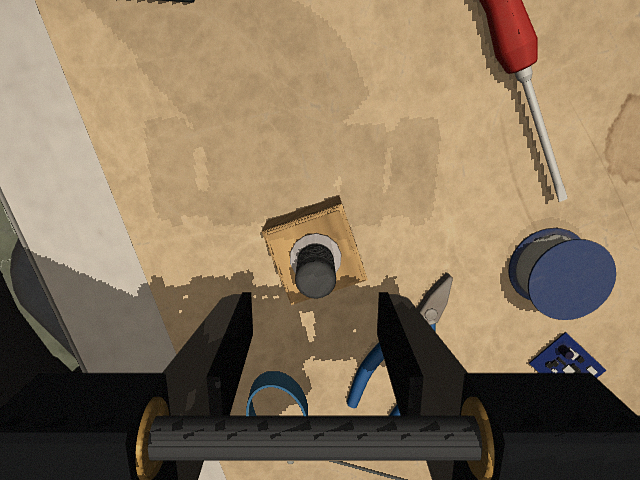

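move_arm:
  steps: [0,0,0,0,-0.1,3,0.4,0,0,0,0,-0.1,5.5,0.4,0,0,0,0,-0.1,7,0.4,0,0,0,0,-0.1,7,0.4,0,0,0,0,-0.1,7,0.6,0,0,0,0,-0.1,7,0.7,0,0,0,0,-0.1,7,0.8,0,0,0,0,-0.1,7,1,0,0,0,0,-0.1,7,1,0,0,0,0,-0.1,7,1]
  squeeze: 20

```text
t: 4.7
tool_pos: [0.5037, -0.3864, 0.0413]
eef_rot: [0.992, -0.124, 0.001, 0.0]
force: [-0.6, 0.1, 4.3]
width: 0.233
```

```bash
python3 - <<'E'
from h import *
st=observe(); print(st['tool_pos'],st['eef_rot'],st['width']*92,st['force'],st['wrist_torque'])
E
```

```text
[ 0.50365532 -0.3864479   0.0412921 ] [ 9.92320552e-01 -1.23691441e-01  5.75062316e-04  1.40506291e-04] 21.40427149385784 [-0.59272474  0.07519585  4.33111887] [0.03581175 0.13602803 0.01954274]
```

move_arm:
  steps: [0,0,0,0,0,-1,1,0,0,0,0,0,-3,1,0,0,0,0,0,-5.5,1,0,0,0,0,0,-8,1,0,0,0,0,0,-8.5,1,0,0,0,0,0,-8.5,1,0,0,0,0,0,-8.5,1]

```text
t: 5.4
tool_pos: [0.5026, -0.3854, 0.1244]
eef_rot: [0.992, -0.124, -0.001, -0.001]
force: [-0.2, -0.1, -1.5]
width: 0.232
```

```bash
python3 - <<'E'
from h import *
import pickle
st=observe(); print(st['tool_pos'],st['eef_rot'],st['width']*92,st['force'],st['wrist_torque'])
im=capture('wrist')[:,:,::-1]; cv2.imwrite('pics/w4.png',im); pickle.dump(st,open('w4.pkl','wb'))
im=capture('side')[:,:,::-1]; cv2.imwrite('pics/s4.png',im); 
cv2.imwrite('pics/s4z.png',cv2.resize(im[200:350,220:400],None,fx=4,fy=4,interpolation=cv2.INTER_CUBIC))
E
```

```text
[ 0.50263545 -0.3854477   0.12444594] [ 9.92330390e-01 -1.23610321e-01 -7.85886588e-04 -5.18390087e-04] 21.38508016243401 [-0.23611203 -0.14038625 -1.52935682] [-0.09292253  0.06528406  0.02128861]
```

View pics/w4.png

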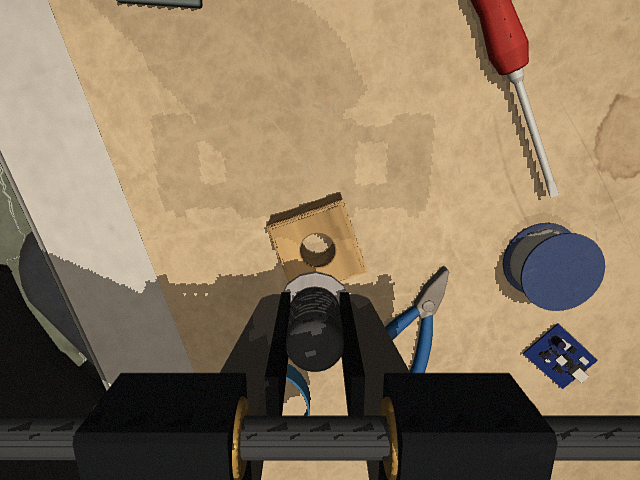

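View pics/s4z.png

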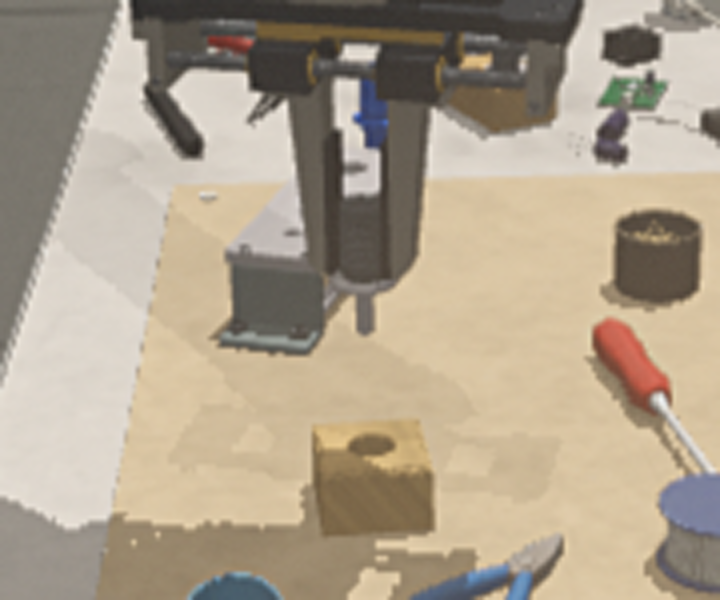

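```bash
python3 - <<'E'
from h import *
import pickle
im=cv2.imread('pics/w4.png')
cv2.imwrite('pics/w4z.png',cv2.resize(im[260:380,260:370],None,fx=5,fy=5,interpolation=cv2.INTER_CUBIC))
E
```

```text
(no output)
```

View pics/w4z.png

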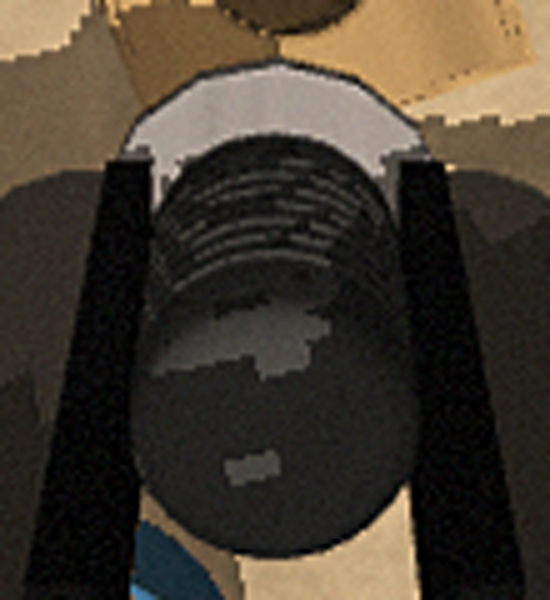

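```bash
python3 - <<'E'
from h import *
i=camera_info('wrist');K=np.array(i['mtx']);H=np.array(i['hand_eye'])
def tz(uv,z):
    d=H[:3,:3]@np.linalg.solve(K,[*uv,1.]); o=H[:3,3]; return (o+d*(z-o[2])/d[2])*1000
print('collar edge',tz((315,272.4),.007),tz((315,272.4),.004))
print('top far edge',tz((315,371.4),-.0327),'sides',tz((286.4,345),-.0327),tz((343.6,345),-.0327))
E
```

```text
collar edge [ -0.2239366 -16.4625177   7.       ] [ -0.22769183 -17.57467622   4.        ]
top far edge [ -0.25360709   8.28430097 -32.7       ] sides [-10.75041502  -2.82847833 -32.7       ] [ 10.23211534  -2.83167289 -32.7       ]
```

```bash
python3 - <<'E'
from h import *
print(tool([.472,-.134,.125]))
E
```

```text
[ -9.12458494 -23.63358401  -0.04950732]
```

move_arm:
  steps: [0,0,0,-1,-2.5,0,1,0,0,0,-2.5,-6.5,0,1,0,0,0,-4.2,-11,0,1,0,0,0,-6,-15.5,0,1,0,0,0,-7.5,-19.5,0,1,0,0,0,-8.6,-22.3,0,1,0,0,0,-9.1,-23.6,0,1,0,0,0,-9.1,-23.6,0,1,0,0,0,-9.1,-23.6,0,1,0,0,0,-9.1,-23.6,0,1]

```text
t: 6.5
tool_pos: [0.4729, -0.1365, 0.1254]
eef_rot: [0.992, -0.125, -0.0, 0.0]
force: [0.1, -0.2, -0.7]
width: 0.231
```

```bash
python3 - <<'E'
from h import *
import pickle
st=observe(); print(st['tool_pos'],st['eef_rot'],st['force'],abs(st['qvel']).max())
im=capture('wrist')[:,:,::-1]; cv2.imwrite('pics/w5.png',im); pickle.dump(st,open('w5.pkl','wb'))
im=cv2.imread('pics/w5.png');o,m=holes(im,cam('wrist',st))
for x in o: print(x)
E
```

```text
[ 0.47286061 -0.13652735  0.12544995] [ 9.92199394e-01 -1.24660221e-01 -5.69276551e-06  4.39041494e-04] [ 0.10341531 -0.17020982 -0.72801181] 0.005782631523085259
(472.0849914550781, -134.68923950195312, 14.606037139892578, array([ 472.1, -134.4]), array([13.2, 13.6]), array([314., 256.]))
(482.73931884765625, -102.28208923339844, 18.537368774414062, array([ 482.5, -102.1]), array([17.1, 17.4]), array([317., 201.]))
(494.3681640625, -65.94923400878906, 22.32302474975586, array([494., -66.]), array([21.1, 21.2]), array([321., 134.]))
(417.1409912109375, 0.15705423057079315, 10.676843643188477, array([4.172e+02, 2.000e-01]), array([10.1, 10.3]), array([150.,  47.]))
```

View pics/w5.png

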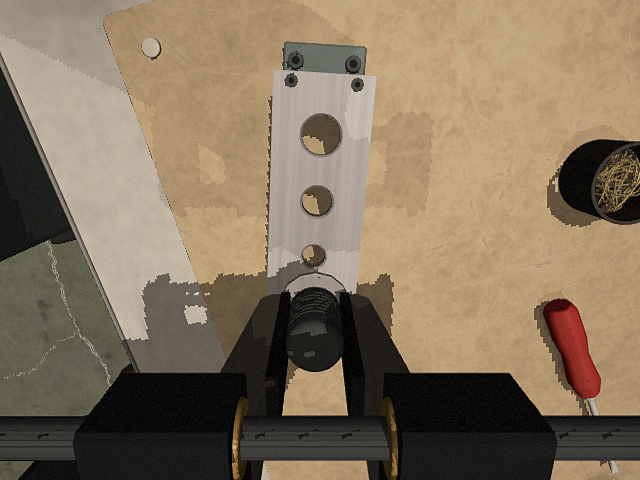

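```bash
python3 - <<'E'
from h import *
print(tool([.4942,-.0666,.125]))
E
```

```text
[ 0.33532874 -7.30877973  0.04333286]
```

move_arm:
  steps: [0,0,0.03,0.1,-3,0,1,0,0,0.06,0.3,-6,0,1,0,0,0.06,0.34,-7.3,0,1,0,0,0.06,0.34,-7.3,0,1,0,0,0.06,0.34,-7.3,1,1,0,0,0.06,0.34,-7.3,2,1,0,0,0.06,0.34,-7.3,3,1,0,0,0.06,0.34,-7.3,3,1,0,0,0.06,0.34,-7.3,3,1]

```text
t: 7.45
tool_pos: [0.4937, -0.0658, 0.0951]
eef_rot: [0.988, -0.154, -0.0, 0.0]
force: [-0.0, -1.1, -1.4]
width: 0.235
```

```bash
python3 - <<'E'
from h import *
st=observe(); print(st['tool_pos'],st['eef_rot'],st['force'],abs(st['qvel']).max(), tool([.4942,-.0666,.0933]))
im=capture('wrist')[:,:,::-1]; cv2.imwrite('pics/w6.png',im)
im=capture('side')[:,:,::-1]; cv2.imwrite('pics/s6z.png',cv2.resize(im[200:320,240:380],None,fx=5,fy=5,interpolation=cv2.INTER_CUBIC))
E
```

```text
[ 0.49369774 -0.06584956  0.09511634] [ 9.88075347e-01 -1.53970080e-01 -4.97769875e-04  2.75551077e-04] [-0.03543347 -1.09736969 -1.3601381 ] 0.013750338136607141 [0.07084167 0.0560772  0.18160939]
```

View pics/w6.png

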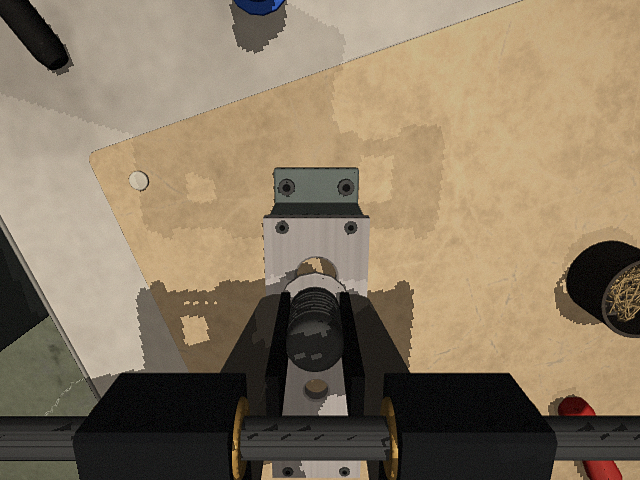

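View pics/s6z.png

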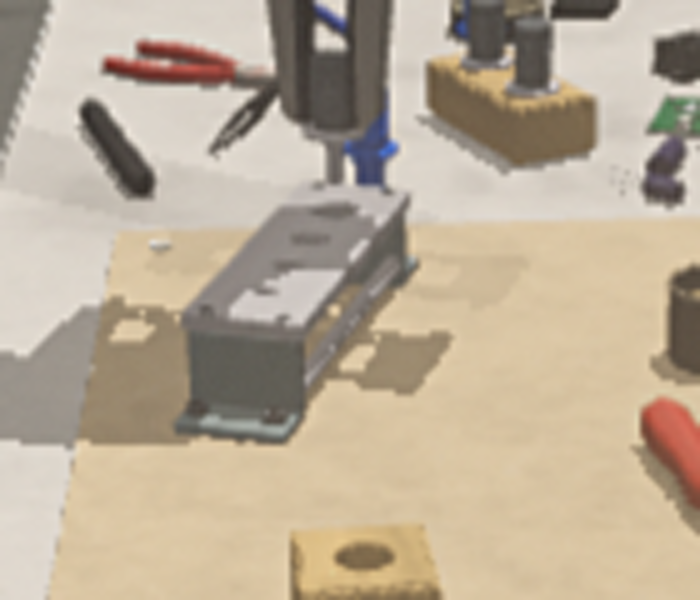

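move_arm:
  steps: [0,0,0,0,0,0.6,1,0,0,0,0,0,1.2,1,0,0,0,0,0,1.6,1,0,0,0,0,0,1.6,1]

```text
t: 7.95
tool_pos: [0.4936, -0.0651, 0.0789]
eef_rot: [0.988, -0.153, -0.001, 0.0]
force: [-0.1, 0.3, -1.1]
width: 0.233
```

move_arm:
  steps: [0,0,0,0,0.1,0.5,1,0,0,0,0,0.1,1.0,1,0,0,0,0,0.1,1.4,1,0,0,0,0,0.1,1.7,1,0,0,0,0,0.1,1.9,1,0,0,0,0,0.1,1.9,1]

```text
t: 8.55
tool_pos: [0.4937, -0.0661, 0.0603]
eef_rot: [0.988, -0.153, -0.0, 0.0]
force: [0.0, -0.0, -1.3]
width: 0.235
```

```bash
python3 - <<'E'
from h import *
st=observe(); print(st['tool_pos'],st['eef_rot'],st['force'],st['wrist_torque'],st['width'])
im=capture('wrist')[:,:,::-1]; cv2.imwrite('pics/w7.png',im)
im=capture('side')[:,:,::-1]; cv2.imwrite('pics/s7z.png',cv2.resize(im[200:320,240:380],None,fx=5,fy=5,interpolation=cv2.INTER_CUBIC))
E
```

```text
[ 0.49365617 -0.06611089  0.06031246] [ 9.88160535e-01 -1.53423292e-01 -2.15648188e-04  6.38737392e-05] [ 0.00441931 -0.04738902 -1.28753578] [-0.0651088   0.16635959 -0.01943282] 0.23484432357233687
```

View pics/w7.png

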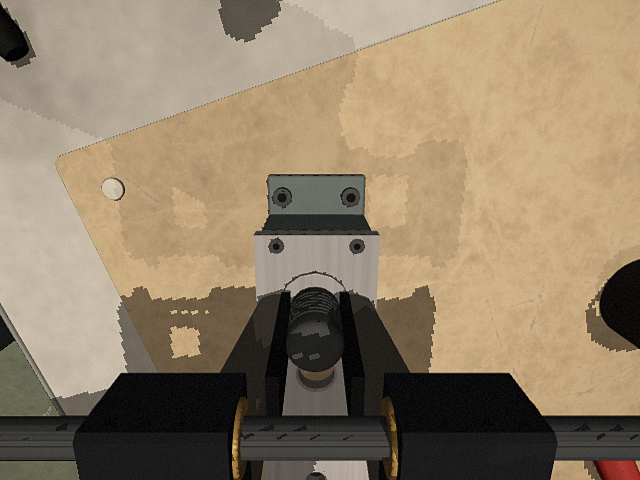

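View pics/s7z.png

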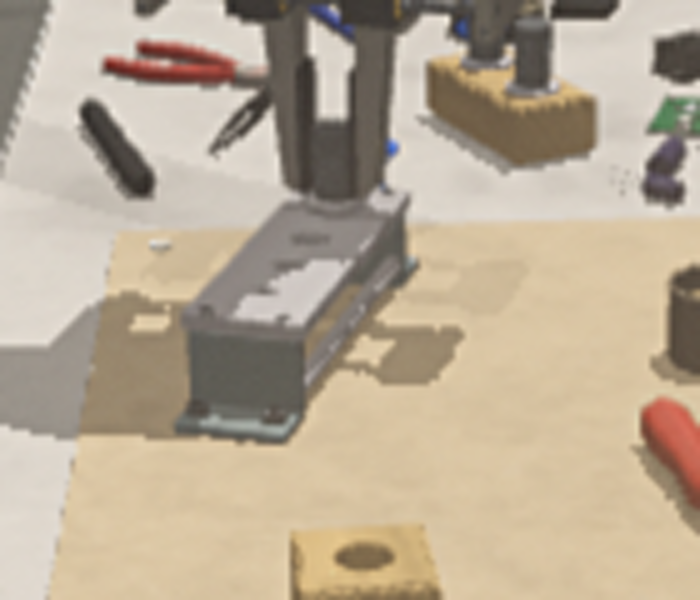

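move_arm:
  steps: [0,0,0,0,0,0.1,1,0,0,0,0,0,0.2,1,0,0,0,0,0,0.2,1]

```text
t: 8.95
tool_pos: [0.4938, -0.0661, 0.0586]
eef_rot: [0.988, -0.153, 0.0, -0.0]
force: [-0.6, -0.8, -0.7]
width: 0.233
```

move_arm:
  steps: [0,0,0,0,0,0.1,1,0,0,0,0,0,0.1,1,0,0,0,0,0,0.1,1]

```text
t: 9.25
tool_pos: [0.4938, -0.0661, 0.0576]
eef_rot: [0.988, -0.153, 0.0, 0.0]
force: [0.7, 0.5, -0.7]
width: 0.233
```

move_arm:
  steps: [0,0,0,0,0,0.1,1,0,0,0,0,0,0.1,1,0,0,0,0,0,0.1,1]

```text
t: 9.55
tool_pos: [0.494, -0.0661, 0.0572]
eef_rot: [0.988, -0.153, 0.0, -0.0]
force: [-2.3, 1.0, 6.1]
width: 0.236
```

move_arm:
  steps: [0,0,0,0,0,-0.05,1,0,0,0,0,0,-0.05,0.7,0,0,0,0,0,-0.05,0.6,0,0,0,0,0,-0.05,0.6,0,0,0,0,-0.15,-0.05,0.6,0,0,0,0,-0.15,-0.05,0.6,0,0,0,0,-0.15,-0.05,0.6]

```text
t: 10.25
tool_pos: [0.4943, -0.0646, 0.057]
eef_rot: [0.988, -0.153, -0.0, -0.0]
force: [0.8, 0.3, 0.1]
width: 0.398
```

```bash
python3 - <<'E'
from h import *
st=observe(); print(st['tool_pos'],st['eef_rot'],st['force'],st['wrist_torque'],st['width'])
im=capture('wrist')[:,:,::-1]; cv2.imwrite('pics/w8.png',im)
cv2.imwrite('pics/w8z.png',cv2.resize(im[230:390,240:390],None,fx=5,fy=3.7,interpolation=cv2.INTER_CUBIC))
E
```

```text
[ 0.49428307 -0.06458072  0.05704824] [ 9.88174688e-01 -1.53332271e-01 -2.30503503e-05 -3.02180494e-06] [0.80482589 0.27354532 0.11308872] [-0.09298012  0.10596441 -0.01749069] 0.3979462479476858
```

View pics/w8z.png

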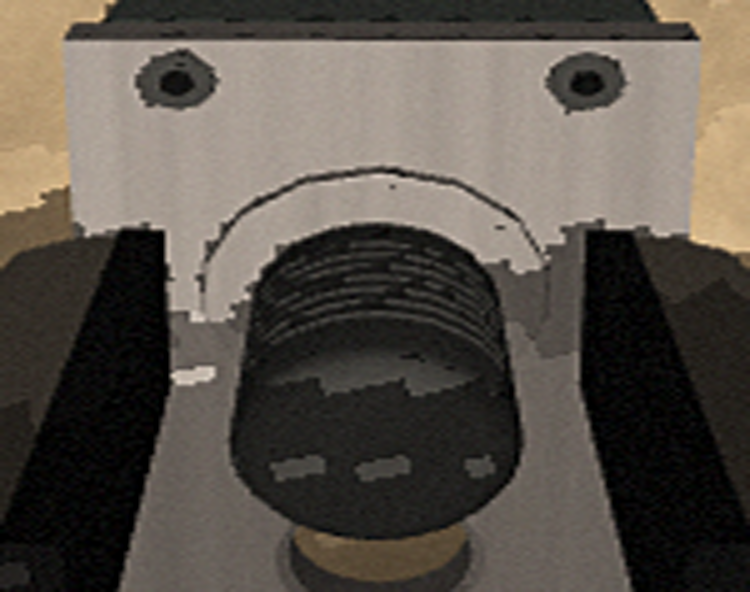

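```bash
cat >> h.py <<'E'
def tz(uv,z):
    i=camera_info('wrist');K=np.array(i['mtx']);H=np.array(i['hand_eye'])
    d=H[:3,:3]@np.linalg.solve(K,[*uv,1.]); o=H[:3,3]; return (o+d*(z-o[2])/d[2])*1000
E
python3 - <<'E'
from h import *
print(tz((315.5,275.4),.007),tz((315.5,275.4),.004),tz((315.4,375.4),-.0327))
E
```

```text
[ 4.63724693e-03 -1.50045089e+01  7.00000000e+00] [-2.87769204e-03 -1.61408893e+01  4.00000000e+00] [ -0.09829472  10.03461172 -32.7       ]
```

move_arm:
  steps: [0,0,0,0,0,0,0.8,0,0,0,0,0,0,1,0,0,0,0,0,0,1,0,0,0,0,0,0,1,0,0,0,0,0,-0.5,1,0,0,0,0,0,-1.5,1,0,0,0,0,0,-2.5,1,0,0,0,0,0,-3.6,1,0,0,0,0,0,-3.6,1,0,0,0,0,0,-3.6,1]

```text
t: 11.3
tool_pos: [0.4946, -0.0644, 0.0936]
eef_rot: [0.988, -0.153, 0.001, -0.0]
force: [0.4, 0.5, -1.2]
width: 0.236
```

```bash
python3 - <<'E'
from h import *
st=observe(); print(st['tool_pos'],st['eef_rot'],st['force'],st['wrist_torque'],st['width'])
for h,p in {'18':(.4826,-.1022),'14':(.4721,-.1346),'10':(.4626,-.1647)}.items(): print(h,tool([p[0]-.0001,p[1]-.0003,.093]))
im=capture('wrist')[:,:,::-1]; cv2.imwrite('pics/w9.png',im)
cv2.imwrite('pics/w9z.png',cv2.resize(im[230:390,240:390],None,fx=5,fy=3.7,interpolation=cv2.INTER_CUBIC))
E
```

```text
[ 0.49456097 -0.06443598  0.09361434] [ 9.88186291e-01 -1.53256309e-01  5.28826115e-04 -2.78894969e-04] [ 0.40127392  0.5444835  -1.16397118] [-0.03215675  0.07228663 -0.02409761] 0.23558422013576572
18 [3.42965094e-03 3.99295566e+00 5.85887082e-02]
14 [-0.01587638  7.39879202  0.05614082]
10 [-9.54510267e-03  1.05551435e+01  5.38954956e-02]
```

View pics/w9z.png

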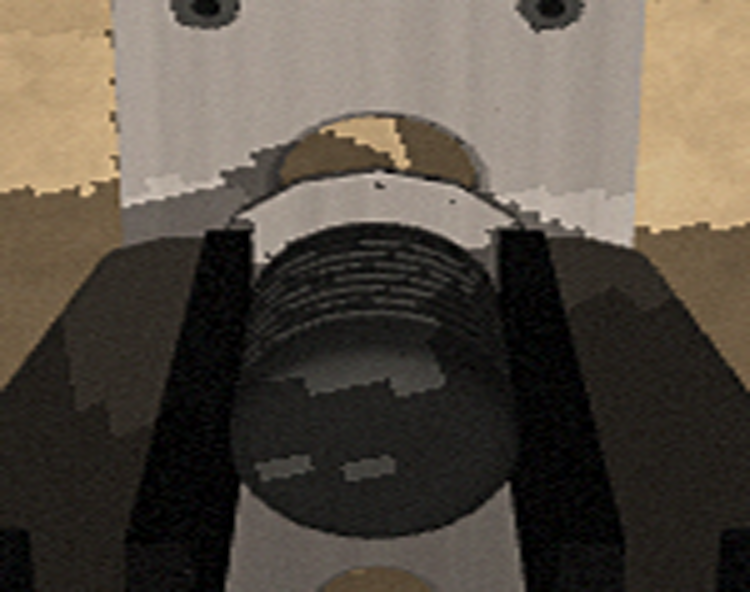

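move_arm:
  steps: [0,0,0,0,2,0,1,0,0,0,0,4,0,1,0,0,0,0,4,0,1,0,0,0,0,4,0.4,1,0,0,0,0,4,0.9,1,0,0,0,0,4,1.4,1,0,0,0,0,4,1.4,1]

```text
t: 12.05
tool_pos: [0.4816, -0.102, 0.0781]
eef_rot: [0.988, -0.153, -0.001, 0.0]
force: [-0.4, -0.9, -1.5]
width: 0.235
```

move_arm:
  steps: [0,0,0,0.08,0,0.5,1,0,0,0,0.08,0,1,1,0,0,0,0.08,0,1.3,1,0,0,0,0.08,0,1.6,1,0,0,0,0.08,0,1.8,1,0,0,0,0.08,0,1.8,1]

```text
t: 12.65
tool_pos: [0.4827, -0.1031, 0.0608]
eef_rot: [0.988, -0.153, -0.0, 0.0]
force: [-0.7, -0.1, -1.4]
width: 0.235
```

move_arm:
  steps: [0,0,0,0,0,-1,1,0,0,0,0,0,-2,1,0,0,0,0,0,-3.3,1,0,0,0,0,0,-3.3,1,0,0,0,-0.05,1.7,-3.3,1,0,0,0,-0.05,3.35,-3.3,1,0,0,0,-0.05,3.35,-3.3,1,0,0,0,-0.05,3.35,-3.3,1,0,0,0,-0.05,3.35,-3.3,1]

```text
t: 13.55
tool_pos: [0.4726, -0.1339, 0.0941]
eef_rot: [0.988, -0.153, -0.0, -0.0]
force: [0.1, 1.1, -1.0]
width: 0.234
```

```bash
python3 - <<'E'
from h import *
st=observe(); print(st['tool_pos'],st['eef_rot'],st['force'],st['width'])
for h,p in {'18':(.4826,-.1022),'14':(.4721,-.1346),'10':(.4626,-.1647)}.items(): print(h,tool([p[0]-.0001,p[1]-.0003,.093]))
im=capture('wrist')[:,:,::-1]; cv2.imwrite('pics/w10.png',im)
cv2.imwrite('pics/w10z.png',cv2.resize(im[150:390,240:390],None,fx=4,fy=2.5,interpolation=cv2.INTER_CUBIC))
E
```

```text
[ 0.4725692  -0.1338674   0.09405975] [ 9.88240177e-01 -1.52909395e-01 -9.58127040e-06 -2.63993946e-04] [ 0.13065719  1.06505617 -0.96738866] 0.23374977331692454
18 [-1.34127020e-03 -3.29013414e+00  1.07682100e-01]
14 [-0.02303997  0.11568823  0.10591716]
10 [-0.01892607  3.27204379  0.10427907]
```

View pics/w10z.png

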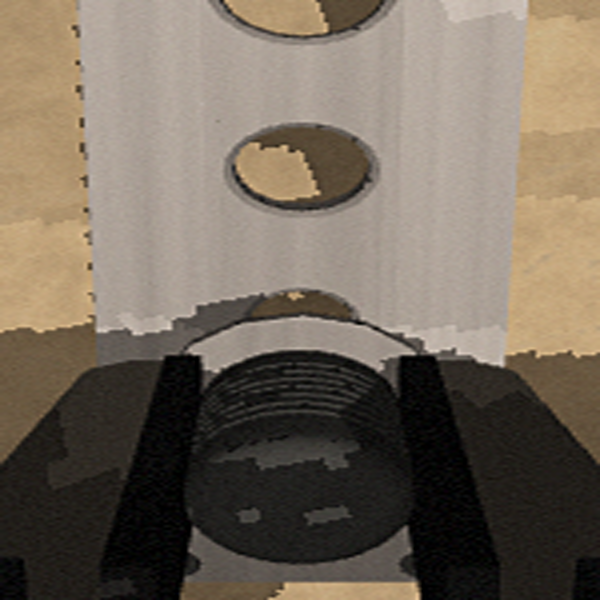

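move_arm:
  steps: [0,0,0,0,0.1,0,1,0,0,0,0,0.1,0.5,1,0,0,0,0,0.1,1.0,1,0,0,0,0,0.1,1.5,1,0,0,0,0,0.1,1.5,1]

```text
t: 14.1
tool_pos: [0.4713, -0.1356, 0.0782]
eef_rot: [0.988, -0.153, -0.001, 0.0]
force: [0.3, -0.1, -1.3]
width: 0.235
```

move_arm:
  steps: [0,0,0,0.02,-0.06,0.4,1,0,0,0,0.02,-0.06,0.8,1,0,0,0,0.02,-0.06,1.2,1,0,0,0,0.02,-0.06,1.2,1,0,0,0,0.02,-0.06,1.2,1]

```text
t: 14.6
tool_pos: [0.4723, -0.1353, 0.067]
eef_rot: [0.988, -0.153, -0.0, 0.0]
force: [-0.5, 1.2, -1.1]
width: 0.234
```

```bash
python3 - <<'E'
from h import *
for i in range(4):
  st=observe(); print(st['tool_pos'],st['force'],st['wrist_torque'])
  im=capture('wrist')[:,:,::-1]
cv2.imwrite('pics/w11.png',im)
cv2.imwrite('pics/w11z.png',cv2.resize(im[200:390,240:390],None,fx=4,fy=3,interpolation=cv2.INTER_CUBIC))
print(tool([.4720,-.1349,.06]))
E
```

```text
[ 0.47228896 -0.13529412  0.06699245] [-0.4865261   1.23039091 -1.07232782] [-0.10324607  0.06687694  0.02375136]
[ 0.47239316 -0.13533945  0.06713406] [ 0.04886385  0.00198772 -0.67312184] [-0.05303163  0.04755023  0.0427381 ]
[ 0.47244631 -0.13531286  0.06719409] [-0.1898577  -0.37077919 -0.54147543] [-0.09678041  0.11086035  0.02228612]
[ 0.47249063 -0.13528901  0.06723935] [ 1.11426957  1.28426762 -1.57813246] [-0.20389964  0.06806969 -0.01114557]
[-0.05583072 -0.02414629  0.72363357]
```

View pics/w11z.png

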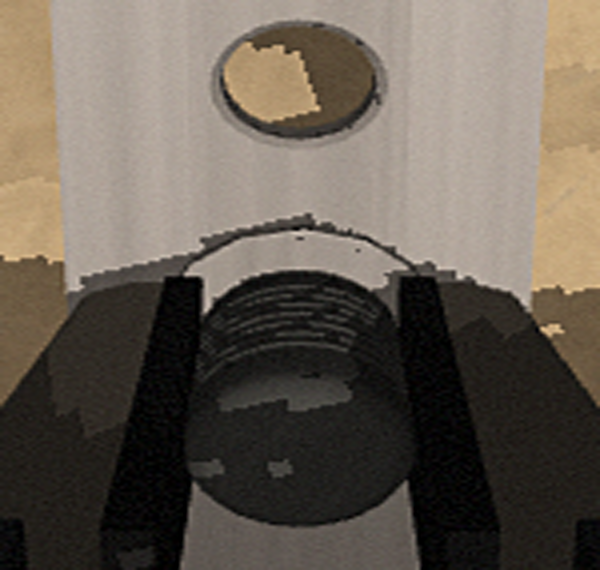

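Within half a millimetre of the target. Lower slowly past the level where the step meets the plate, which is TCP 0.0633.

move_arm:
  steps: [0,0,0,-0.03,0,0.15,1,0,0,0,-0.03,0,0.3,1,0,0,0,-0.03,0,0.4,1,0,0,0,-0.03,0,0.4,1]

```text
t: 15.2
tool_pos: [0.4719, -0.1351, 0.0629]
eef_rot: [0.988, -0.153, -0.0, 0.0]
force: [-0.3, -0.2, -2.3]
width: 0.236
```

move_arm:
  steps: [0,0,0,0,0,0.1,1,0,0,0,0,0,0.1,1]

```text
t: 15.4
tool_pos: [0.472, -0.1351, 0.062]
eef_rot: [0.988, -0.153, -0.0, -0.0]
force: [0.3, 0.6, -0.3]
width: 0.233
```

move_arm:
  steps: [0,0,0,0,0,0.1,1,0,0,0,0,0,0.15,1,0,0,0,0,0,0.15,1]

```text
t: 15.7
tool_pos: [0.472, -0.1352, 0.0605]
eef_rot: [0.988, -0.153, -0.0, 0.0]
force: [-0.5, -0.8, -1.7]
width: 0.234
```

```bash
python3 - <<'E'
from h import *
st=observe(); print(st['tool_pos'],st['force'],st['wrist_torque'])
im=capture('side')[:,:,::-1]; cv2.imwrite('pics/s12z.png',cv2.resize(im[200:320,240:380],None,fx=5,fy=5,interpolation=cv2.INTER_CUBIC))
E
```

```text
[ 0.4719898  -0.13515946  0.06051103] [-0.5484141  -0.75753747 -1.69993732] [-0.04586573  0.08516134 -0.02213421]
```

View pics/s12z.png

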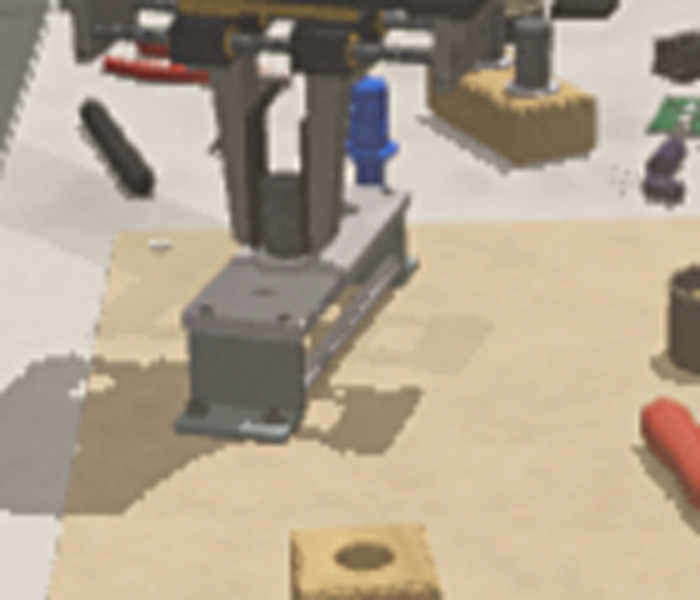

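move_arm:
  steps: [0,0,0,0,0,-1,1,0,0,0,0,0,-2,1,0,0,0,0,0,-3.2,1,0,0,0,0,0,-3.2,1,0,0,0,0,1.5,-3.2,1,0,0,0,0,3.15,-3.2,1,0,0,0,0,3.15,-3.2,1,0,0,0,0,3.15,-3.2,1,0,0,0,0,3.15,-3.2,1,0,0,0,0,3.15,-3.2,1]

```text
t: 16.75
tool_pos: [0.4628, -0.1643, 0.0925]
eef_rot: [0.988, -0.153, -0.0, -0.0]
force: [-1.0, -0.1, -1.0]
width: 0.233
```

```bash
python3 - <<'E'
from h import *
for i in range(6):
  st=observe(); im=capture('wrist')[:,:,::-1]
  print(st['tool_pos'],tool([.4625,-.1650,.0933],st),abs(st['qvel']).max())
print(st['force'],st['wrist_torque'],st['eef_rot'])
cv2.imwrite('pics/w13.png',im); im=cv2.imread('pics/w13.png')
o,m=holes(im,cam('wrist',st))
for x in o: print(x)
cv2.imwrite('pics/w13z.png',cv2.resize(im[150:390,240:390],None,fx=4,fy=2.5,interpolation=cv2.INTER_CUBIC))
im=capture('side')[:,:,::-1]; cv2.imwrite('pics/s13z.png',cv2.resize(im[200:320,240:380],None,fx=5,fy=5,interpolation=cv2.INTER_CUBIC))
E
```

```text
[ 0.46278086 -0.16434455  0.09251828] [-0.00698678  0.07094271 -0.07819237] 0.0026957890475414192
[ 0.46273786 -0.16443529  0.0925101 ] [-0.00562388  0.06100005 -0.07900385] 0.004797501912076824
[ 0.46268989 -0.16459261  0.09252501] [-0.00579227  0.0445625  -0.07750429] 0.00318357100297146
[ 0.46266591 -0.16470899  0.09253552] [-0.00701696  0.03274942 -0.07644993] 0.004853018442608812
[ 0.46263564 -0.16480597  0.09256264] [-0.00705735  0.02259116 -0.07373832] 0.0035231071623938012
[ 0.46258243 -0.1649253   0.09255207] [-0.00559691  0.00961222 -0.07479312] 0.0021254105829400455
[ 0.8325489   0.05994904 -1.11412436] [-0.02951474  0.07761476 -0.00395246] [ 9.88192100e-01 -1.53220014e-01 -1.84190905e-05 -2.46952337e-05]
(472.48046875, -134.2796173095703, 14.348793029785156, array([ 472.2, -134.5]), array([13.1, 13.6]), array([315., 220.]))
(482.68048095703125, -102.14460754394531, 18.25668716430664, array([ 482.5, -102.2]), array([17.2, 17.4]), array([316., 153.]))
(494.1672668457031, -66.08769989013672, 22.672975540161133, array([493.9, -66.3]), array([21.3, 21.5]), array([317.,  70.]))
```

View pics/w13z.png

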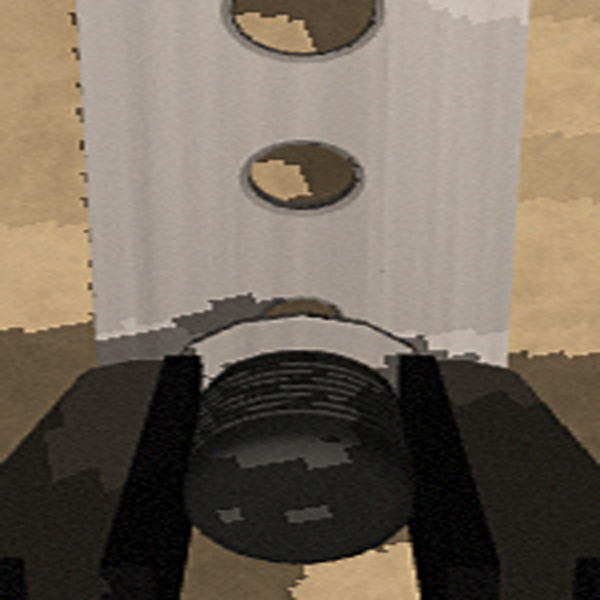

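View pics/s13z.png

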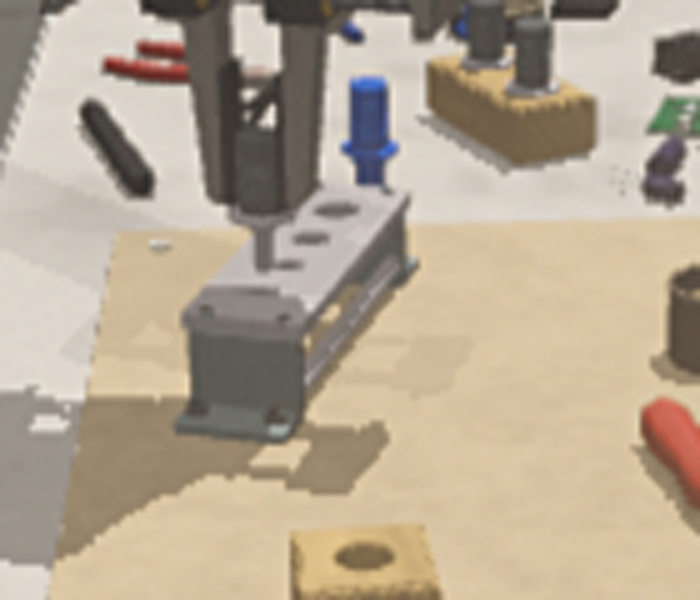

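move_arm:
  steps: [0,0,0,0,0,0.4,1,0,0,0,0,0,0.8,1,0,0,0,0,0,0.8,1]

```text
t: 17.4
tool_pos: [0.462, -0.165, 0.0839]
eef_rot: [0.988, -0.153, -0.001, -0.0]
force: [-0.1, -0.3, -1.5]
width: 0.233
```

move_arm:
  steps: [0,0,0,0,0,0.1,1,0,0,0,0,0,0.2,1,0,0,0,0,0,0.2,1]

```text
t: 17.7
tool_pos: [0.4625, -0.1652, 0.0825]
eef_rot: [0.988, -0.153, -0.0, 0.0]
force: [-0.1, 0.3, 0.0]
width: 0.233
```

move_arm:
  steps: [0,0,0,0,0,0.1,1,0,0,0,0,0,0.15,1,0,0,0,0,0,0.15,1]

```text
t: 18.0
tool_pos: [0.4625, -0.1651, 0.0811]
eef_rot: [0.988, -0.153, 0.0, -0.0]
force: [1.0, 0.3, -1.0]
width: 0.235
```

```bash
python3 - <<'E'
from h import *
st=observe(); print(st['tool_pos'],st['force'],st['wrist_torque'],tool([.4625,-.1650,.0933],st))
E
```

```text
[ 0.46251006 -0.16512973  0.08106568] [ 1.01871157  0.30043923 -1.04628881] [-0.04816044  0.14241234  0.02907723] [-0.00488272 -0.01212936 -1.22343165]
```

move_arm:
  steps: [0,0,0,0,0,0.15,1,0,0,0,0,0,0.3,1,0,0,0,0,0,0.3,1]

```text
t: 18.3
tool_pos: [0.4623, -0.1651, 0.0779]
eef_rot: [0.988, -0.153, -0.0, -0.0]
force: [-0.5, 0.2, -1.5]
width: 0.232
```

move_arm:
  steps: [0,0,0,0,0,0.2,1,0,0,0,0,0,0.4,1,0,0,0,0,0,0.4,1]

```text
t: 18.6
tool_pos: [0.4623, -0.1651, 0.0738]
eef_rot: [0.988, -0.153, -0.0, 0.0]
force: [-0.4, -0.0, -1.7]
width: 0.234
```

Slides in freely. Step contact is expected at TCP 0.0633.

move_arm:
  steps: [0,0,0,0,0,0.2,1,0,0,0,0,0,0.4,1,0,0,0,0,0,0.6,1,0,0,0,0,0,0.8,1,0,0,0,0,0,0.8,1]

```text
t: 19.1
tool_pos: [0.4623, -0.1651, 0.0658]
eef_rot: [0.988, -0.153, -0.0, 0.0]
force: [-0.7, -0.2, -0.9]
width: 0.232
```

move_arm:
  steps: [0,0,0,0,0,0.1,1,0,0,0,0,0,0.15,1,0,0,0,0,0,0.15,1]

```text
t: 19.4
tool_pos: [0.4624, -0.1652, 0.0645]
eef_rot: [0.988, -0.153, -0.0, -0.0]
force: [0.1, -0.7, -1.2]
width: 0.237
```

move_arm:
  steps: [0,0,0,0,0,0.07,1,0,0,0,0,0,0.13,1,0,0,0,0,0,0.13,1]

```text
t: 19.7
tool_pos: [0.4625, -0.1651, 0.0632]
eef_rot: [0.988, -0.153, -0.0, -0.0]
force: [0.0, -0.7, -1.3]
width: 0.233
```

move_arm:
  steps: [0,0,0,0,0,0.05,1,0,0,0,0,0,0.05,1,0,0,0,0,0,0.05,1]

```text
t: 20.0
tool_pos: [0.4626, -0.1652, 0.063]
eef_rot: [0.988, -0.153, 0.0, -0.0]
force: [-0.4, 1.2, 2.9]
width: 0.233
```

Force rose at TCP 0.063, exactly the step-on-plate level. Release gently and back off straight up.

move_arm:
  steps: [0,0,0,0,0,-0.03,1,0,0,0,0,0,-0.03,0.75,0,0,0,0,0,-0.03,0.65,0,0,0,0,0,-0.03,0.5,0,0,0,0,0,-0.03,0.5]

```text
t: 20.5
tool_pos: [0.4626, -0.1652, 0.0631]
eef_rot: [0.988, -0.153, 0.0, 0.0]
force: [0.4, 0.2, -0.2]
width: 0.488
```

```bash
python3 - <<'E'
from h import *
st=observe(); print(st['tool_pos'],st['force'],st['width'])
im=capture('wrist')[:,:,::-1]; cv2.imwrite('pics/w14z.png',cv2.resize(im[200:390,230:400],None,fx=4,fy=3,interpolation=cv2.INTER_CUBIC))
im=capture('side')[:,:,::-1]; cv2.imwrite('pics/s14z.png',cv2.resize(im[200:320,240:380],None,fx=5,fy=5,interpolation=cv2.INTER_CUBIC))
E
```

```text
[ 0.46256039 -0.16519212  0.06307389] [ 0.40923417  0.19924929 -0.19752528] 0.48807152702453666
```

View pics/w14z.png

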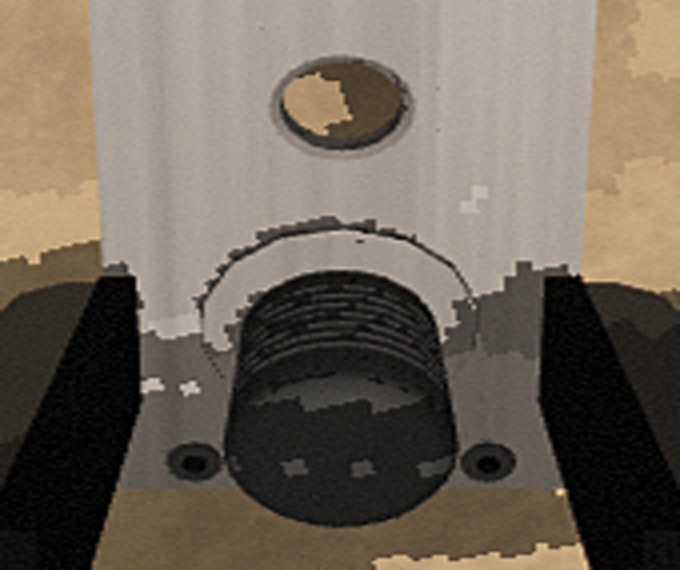

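View pics/s14z.png

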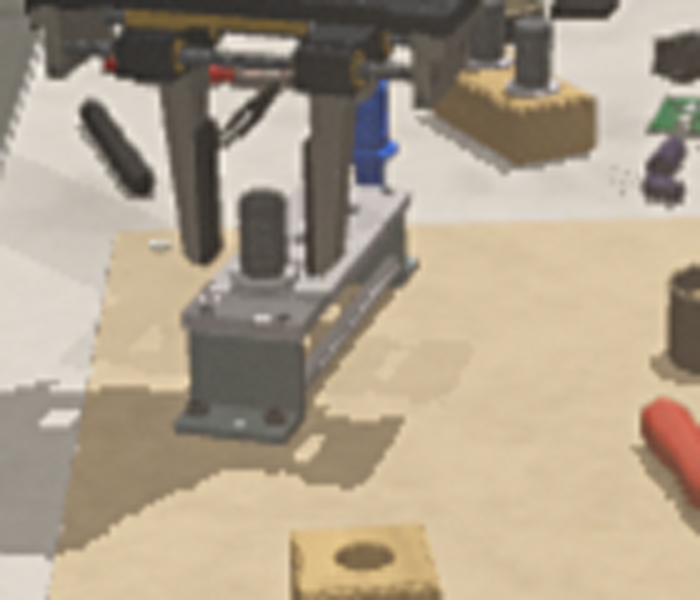

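move_arm:
  steps: [0,0,0,0,0,-1,0.4,0,0,0,0,0,-3,0.3,0,0,0,0,0,-6,0.3,0,0,0,0,0,-9,0.3,0,0,0,0,2,-11,0.3,0,0,0,0,2,-11,0.3,0,0,0,0,2,-11,0.3,0,0,0,0,2,-11,0.3,0,0,0,0,2,-11,0.3]

```text
t: 21.5
tool_pos: [0.4559, -0.1834, 0.172]
eef_rot: [0.988, -0.153, -0.001, -0.0]
force: [0.0, 0.1, 0.2]
width: 0.7
```

```bash
python3 - <<'E'
from h import *
st=observe(); print(st['tool_pos'],st['eef_rot'],st['force'],st['width'],st['t'])
import pickle; pickle.dump(st,open('w15.pkl','wb'))
im=capture('wrist')[:,:,::-1]; cv2.imwrite('pics/w15.png',im); cv2.imwrite('pics/w15z.png',cv2.resize(im[120:270,260:375],None,fx=5,fy=4,interpolation=cv2.INTER_CUBIC))
im=capture('side')[:,:,::-1]; cv2.imwrite('pics/s15z.png',cv2.resize(im[200:300,240:360],None,fx=6,fy=6,interpolation=cv2.INTER_CUBIC))
E
```

```text
[ 0.45592812 -0.18337351  0.17202169] [ 9.88223430e-01 -1.53013786e-01 -1.11027313e-03 -1.49893675e-05] [0.01330704 0.05186915 0.15935165] 0.7004438751785772 21.5
```

View pics/w15z.png

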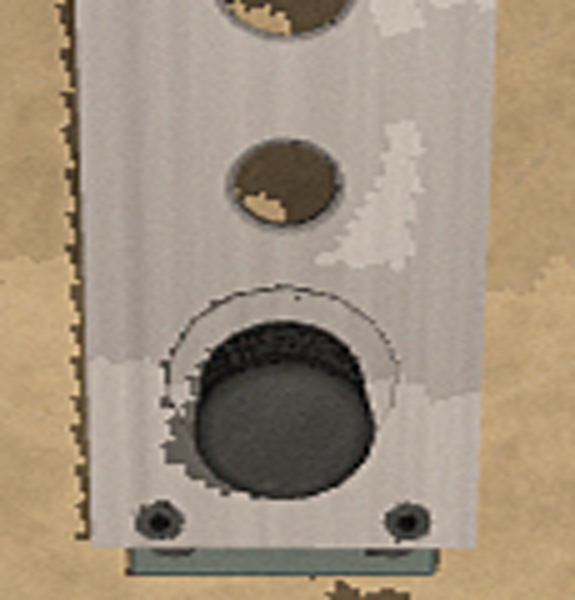

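View pics/s15z.png

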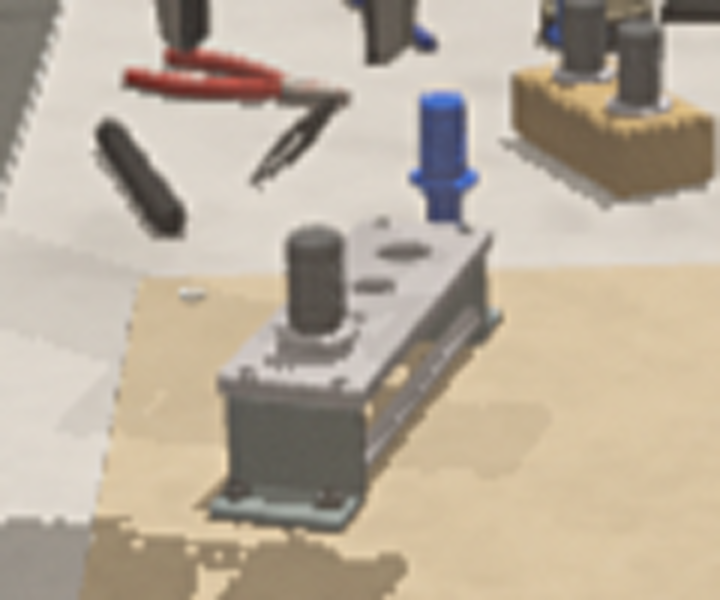

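```bash
python3 - <<'E'
from h import *
import pickle
st=pickle.load(open('w15.pkl','rb')); c=cam('wrist',st)
yd=np.array([-.303,-.953,0])
print('collar c',toz(c,(316.8,120+286/4),.059)+yd*.016,'top c',toz(c,(317.2,244.75),.096)-yd*.011)
print('dia check', np.linalg.norm(toz(c,(293.6,215),.059)-toz(c,(340,215),.059)),np.linalg.norm(toz(c,(299.2,225),.096)-toz(c,(335.2,225),.096)))
im=cv2.cvtColor(capture('side'),cv2.COLOR_RGB2BGR);s=cam('side')
print('side proj grip top', (proj(s,[.4626,-.1650,.096])-[240,200])*6, 'collar under',(proj(s,[.4626,-.165,.056])-[240,200])*6)
t=capture('top')[:,:,::-1]; cv2.imwrite('pics/t16.png',cv2.resize(t[80:320,120:560],None,fx=1.8,fy=1.8))
E
```

```text
collar c [ 0.46255228 -0.1652674   0.059     ] top c [ 0.46289456 -0.16484236  0.096     ]
dia check 0.0318520439588829 0.02163654897516348
side proj grip top [312.92731774 231.48402146] collar under [316.60437144 331.90661907]
```

View pics/t16.png

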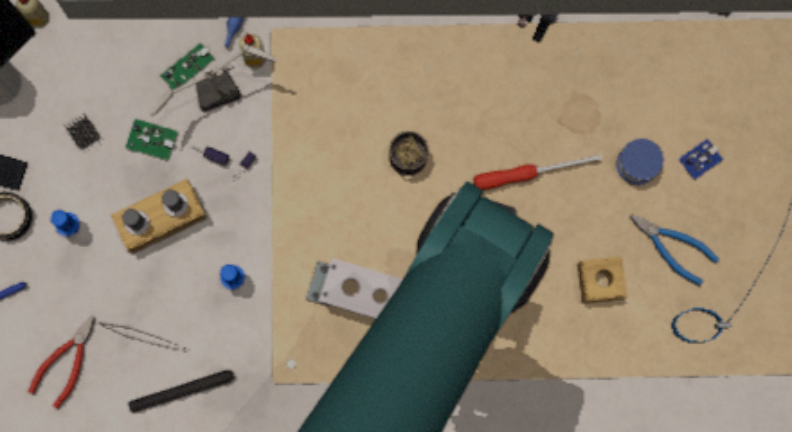

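```bash
python3 -c "
from plant import *
print(observe()['force'],observe()['t']); print(sign_off())"
```

```text
[0.61788065 0.20608009 0.56358068] 21.7
the job is handed in; nothing more can be done
None
```

The single block's pin is the 9 mm one (12 mm no-go step). I left it released and standing upright in the 10 mm hole and handed the job in at about 21.7 s of the 58 s allowed.

**What I did**
- **22 mm hole:** the no-go step went in, down to the collar. I let go there and took hold again to centre the grip.
- **18 and 14 mm holes:** the no-go step went about 2.5 mm and 3 mm below the plate's top with no sign of contact, so both are too large.
- **10 mm hole:** the thin step slid in freely. Contact came at TCP height 0.063 m against 0.0633 m expected for the step resting on the plate. The push there was about 4 N. The highest reading of the whole job was 6 N, at the collar in the 22 mm hole.

**Last checks**
- **Position:** the collar's centre measured (0.4626, -0.1653) m against the hole at about (0.4626, -0.1648) m, roughly 0.5 mm off.
- **Upright:** the grip's top is within about 0.6 mm of the collar's centre over 37 mm, so the lean is about 0.015 rad. That is within measuring error.
- **Surroundings:** the other two pins still stand in the longer block. The bystanders look unmoved by eye in the top view; I did not measure them. The hand is about 11 cm above where it released the pin and touches nothing.

**Disagreements**
- The top camera's hole positions differed from the wrist camera's by 2 to 4 mm. I used the wrist camera, whose views repeated to about 0.5 mm and matched the given hole spacings.
- An early wrist view suggested the held pin was tilted. Most of the same offset stayed with the pin standing on its collar, so I took it as a measuring bias.

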